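# Take the cap off the camper's fresh gas bottle

## Robot

A 6-joint arm with a two-finger parallel gripper is mounted at the origin on the work surface. World frame = base frame: x ahead of the robot, y to its left, z up, the work surface at z = 0. Lengths are in m, angles in rad, forces in N, time in s.
With the tool pointing down it reaches from about 0.2 to 0.875 m from the base axis. Payload 3.4 kg.
Tool frame: the origin (TCP) lies between the finger pads; the fingertips stand 17 mm ahead of it and the grasp point (between the pads) lies 2 mm behind it; z points along the fingers, y is the line along which they close (so a half turn about z gives the same grasp; the last joint's range is limited). The gripper opens to 94 mm and grips with 3 to 60 N. Pads are 16 mm wide; open, the fingers measure 119 mm over their backs; the gripper's body (75 mm by 177 mm) begins 78 mm behind the grasp point.
Start: joints at [1.217, 0.276, 1.505, -0, 1.361, -0.121], TCP at [0.133, 0.56, 0.222] pointing down, gripper open.
Joint ranges: [-2.89, 2.89], [-0.75, 2.08], [0.22, 2.7], [-1.18, 4.32], [0.11, 2.71], [-2.7, 2.7]. Speed limits (rad/s): [2.57, 2.57, 3.14, 3.14, 3.14, 3.14].

## Interface

Orientations are given as [roll, pitch, yaw] about the fixed x, y, z axes, in that order (R = Rz(yaw) Ry(pitch) Rx(roll)).
In Python, from bench import get_obs, camera, camera_model, job_done gives the robot as it stands.
- The arm moves only by the tool carry_out, never from a script. Its argument "rows" is a list of rows, each an object of numbers: "claw": the opening, from 0 (shut) to 1 (fully open); "x", "y", "z": the shift along the world's x, y, z in cm; "spin": the turn about the world's z in degrees. In form: [{"claw": .., "x": .., "y": .., "z": .., "spin": ..}, ...]. A call has exactly 5 rows; each row is the pose to reach, as a shift and turn from the pose commanded when the call began; what a row does not reach only later rows make up. A row lasts 1/10 s, in which the tool goes at most 50 mm and 8.59 degrees, less where a joint would pass 70% of its speed; a pose out of reach is approached as far as the arm can. A call with a gripper value outside its range is refused whole. The fingers move at their own pace and stop on an object; "grip_force" is the grip in N (left out, the last holds). Time passes only in rows, so rows that repeat a pose let the fingers close, or fill a call up. It gives the time, the measured TCP pose, the force, the opening and the grip force at its end, in the units of the state.
- get_obs(): the state, without advancing time (a new reading comes with each control period).
- camera(name): name is "side" or "top"; returns the picture (480x640x3 uint8, red, green, blue); there is no depth.
- camera_model(name): a dict with "vfov" (degrees; the focal length in pixels is half the picture's height over the tangent of half this angle, whatever the lens; pixels are square), "cx", "cy" (the principal point, pixels), "camera_from_world" (4x4, takes a point from world to camera coordinates). Camera axes: x right, y up, looking along -z (the intrinsics and any distortion apply to the point x, -y, -z); pixel columns grow to the right and rows downward; lengths in m; the calibration is good to about 2 mm. A picture is of the moment at which its call begins. camera_model takes no time and is no camera call.
- job_done(): hands the job in; it is judged then, once.
The state is a dict: "time_s": time; "joint_positions": joint angles; "dq": joint speeds; "joint_efforts": joint torques, N m; "eef_pos": TCP position; "ee_rot": TCP orientation; "contact_force": force on the tool from outside, world axes, zero at the start; "wrist_torque": the same for the moment, N m; "width": opening from 0.0 (shut) to 1.0 (fully open); "gripper_force": force on a finger pad.
Only numpy, scipy, OpenCV 4.12 (cv2) and the standard library are available. Lean on these libraries where they do the work, as an engineer would, in place of code of your own. Each camera call takes 0.05 s, during which the arm holds its last target. There are 200 camera calls.

## Task

The gas bottle on the rubber mat is to be connected next: fold its carrying handle down until it lies fully home in its two clips, then unscrew the black cap from the valve. It may have a right-hand or a left-hand thread and nothing outside tells which, so try the cap gently both ways, turn it the way that gives until it is free, without forcing it, and lift it straight off. Finish while still holding the cap, level and steady, about 8 cm up right above the valve (do not put it down or let go), and leave the other bottle and everything else on the worktop as they are.

Things in the scene. Friction and masses are not known exactly. Their poses are not given: they have to be found in the camera images.
- mat: black ribbed rubber mat, 250 mm square, 2 mm thick, flat on the worktop; origin at its centre. One gas bottle stands on it (within 30 mm of its centre); the other stands more than 200 mm away from its centre
- gas_a: one of two steel gas bottles alike in all one can see, 180 mm across, heavy, does not move; a or b may be the one on the mat. Origin: foot centre on the worktop, z up. Shoulder 155 mm high at the valve in the middle of its top (valve 41 mm across, top at 198 mm). Handle hinged on the y axis at 172 mm; its 2 clips are 78 mm out along the bottle's +x at y +-40 mm (9 mm long, prongs up to 181 mm)
- bail_a (a joint): carrying handle of bottle a, a hinged bow: 0 = upright over the cap, 1.571 (end stop) = folded level towards the bottle's +x, in its clips; negative = leaning to -x (to -0.6). Hinge axis: the bottle's y axis, 172 mm above the worktop; radius to the grip 78 mm. Stiff hinge: stays where left, about 3 N at the grip moves it
- grip_a (a point): middle of the grip of handle a: a round black sleeve 13 mm thick and 60 mm long (along the bottle's y), 78 mm from the hinge axis; its z axis points away from the hinge
- cap_a: black ribbed screw cap on bottle a: 52 mm across, 32 mm high, loose. Origin: centre of its lower rim, 172 mm up when on; z up. Thread coarse, RIGHT- OR LEFT-HAND, unseen: the tightening way it stops within 0.1 rad; the other way it turns lightly, does not climb, is free at 1.05 to 1.4 rad (aim at 1.25), then stops. Cannot be pulled off before; 25 mm of lift clears the valve. A 16 N grip is enough
- gas_b: one of two steel gas bottles alike in all one can see, 180 mm across, heavy, does not move; a or b may be the one on the mat. Origin: foot centre on the worktop, z up. Shoulder 155 mm high at the valve in the middle of its top (valve 41 mm across, top at 198 mm). Handle hinged on the y axis at 172 mm; its 2 clips are 78 mm out along the bottle's +x at y +-40 mm (9 mm long, prongs up to 181 mm)
- bail_b (a joint): carrying handle of bottle b, a hinged bow: 0 = upright over the cap, 1.571 (end stop) = folded level towards the bottle's +x, in its clips; negative = leaning to -x (to -0.6). Hinge axis: the bottle's y axis, 172 mm above the worktop; radius to the grip 78 mm. Stiff hinge: stays where left, about 3 N at the grip moves it
- grip_b (a point): middle of the grip of handle b: a round black sleeve 13 mm thick and 60 mm long (along the bottle's y), 78 mm from the hinge axis; its z axis points away from the hinge
- cap_b: black ribbed screw cap on bottle b: 52 mm across, 32 mm high, loose. Origin: centre of its lower rim, 172 mm up when on; z up. Thread coarse, RIGHT- OR LEFT-HAND, unseen: the tightening way it stops within 0.1 rad; the other way it turns lightly, does not climb, is free at 1.05 to 1.4 rad (aim at 1.25), then stops. Cannot be pulled off before; 25 mm of lift clears the valve. A 16 N grip is enough
- regulator: gas regulator waiting to be fitted, lying loose: aluminium disc 72 mm across and 36 mm high with a brass nut on its +x side and a hose nipple on its -x side, 140 mm long over all; leave alone
- spanner: open-ended spanner, 190 mm long, lying flat; leave alone
- juice_bottle: green glass juice bottle, 64 mm across, 190 mm tall; leave alone
- sauce_jar: jar with a lid, 72 mm across, 95 mm tall; leave alone
- carton: drink carton, 70 mm square, 191 mm tall; leave alone
- mug: white mug, 80 mm across, 85 mm tall; leave alone
- berry_tub: clear plastic berry tub, 96 mm across, 100 mm tall; leave alone

How it is judged:
On the way, in this order (a step that is already met when the one before it is completed fails the run):
1. the carrying handle of the bottle on the mat lies at rest down in its clips, the cap still on the valve (((horizontal distance between gas_a and mat below 0.08 m and (value of joint bail_a above 1.48 rad and velocity of joint bail_a below 0.1 rad/s and z of cap_a in the frame of gas_a below 0.182 m)) or (horizontal distance between gas_b and mat below 0.08 m and (value of joint bail_b above 1.48 rad and velocity of joint bail_b below 0.1 rad/s and z of cap_b in the frame of gas_b below 0.182 m)))), for 0.3 s.
2. the cap has come straight up off the valve, level, in the gripper (((horizontal distance between gas_a and mat below 0.08 m and (value of joint bail_a above 1.48 rad and z of cap_a in the frame of gas_a above 0.202 m and horizontal distance between cap_a and gas_a below 0.03 m and angle between cap_a's own z axis and vertical below 0.35 rad and contact force between the fingers and cap_a above 0.5 N)) or (horizontal distance between gas_b and mat below 0.08 m and (value of joint bail_b above 1.48 rad and z of cap_b in the frame of gas_b above 0.202 m and horizontal distance between cap_b and gas_b below 0.03 m and angle between cap_b's own z axis and vertical below 0.35 rad and contact force between the fingers and cap_b above 0.5 N)))), for 0.1 s.
At the end, for the whole second after the job is handed in: The fingers hold the cap of the bottle on the mat, touching nothing else, still, tilted under 0.5 rad, at least 55 mm above its seat, within 100 mm sideways of the valve axis; that bottle's handle lies in its clips (joint above 1.48); the other bottle's cap is still on (((horizontal distance between gas_a and mat below 0.08 m and (value of joint bail_a above 1.48 rad and z of cap_a in the frame of gas_a above 0.227 m and horizontal distance between cap_a and gas_a below 0.1 m and contact force between the fingers and cap_a above 0.5 N and contact force between cap_a and gas_a below 0.2 N and linear speed of cap_a below 0.05 m/s and angle between cap_a's own z axis and vertical below 0.5 rad and z of cap_b in the frame of gas_b below 0.182 m)) or (horizontal distance between gas_b and mat below 0.08 m and (value of joint bail_b above 1.48 rad and z of cap_b in the frame of gas_b above 0.227 m and horizontal distance between cap_b and gas_b below 0.1 m and contact force between the fingers and cap_b above 0.5 N and contact force between cap_b and gas_b below 0.2 N and linear speed of cap_b below 0.05 m/s and angle between cap_b's own z axis and vertical below 0.5 rad and z of cap_a in the frame of gas_a below 0.182 m)))); the arm keeps its last pose, push and grip.
It fails at once if the cap is forced (it presses on the valve with more than 150 N) (contact force between cap_a and gas_a above 150 N or contact force between cap_b and gas_b above 150 N).
It fails at once if the other bottle's handle or cap is shifted by more than 15 mm ((horizontal distance between gas_a and mat below 0.08 m and distance of any of cap_b, grip_b from where it was at the start of the episode above 0.015 m) or (horizontal distance between gas_b and mat below 0.08 m and distance of any of cap_a, grip_a from where it was at the start of the episode above 0.015 m)).
It fails at once if something else on the worktop is shifted by more than 30 mm (distance of any of regulator, spanner, juice_bottle, sauce_jar, carton, mug, berry_tub from where it was at the start of the episode above 0.03 m).
It also fails if it takes over 64 s, if anything falls off the work surface, if the arm or the gripper's body presses on something with over 40 N, if the wrist force passes 120 N, or if a joint passes its speed limit or range.

## Working session

There is one attempt and no reset: what is moved stays moved. The work goes in short steps, Python scripts to look and compute and a tool call to move; the robot and the scene stay as the last step left them, time stands still between calls to the robot, and variables do not carry over. Pictures are saved under pics/ and viewed, at most 10 in all, crops included, and the job is handed in when it is done.

Besides the shell and the picture viewer there is one more tool, called after "Call:" as a command line: name --argument value ..., lists and objects as JSON in quotes. carry_out: Moves the arm, as the interface text tells. Its arguments: {"type":"object","properties":{"rows":{"type":"array","items":{"type":"object","properties":{"claw":{"type":"number"},"x":{"type":"number"},"y":{"type":"number"},"z":{"type":"number"},"spin":{"type":"number"}}}},"grip_force":{"type":"number"}},"required":["rows"]}

```bash
mkdir -p pics
python3 - <<'E'
from bench import *
import cv2
for n in("top","side"):
    cv2.imwrite(f"pics/{n}0.png",camera(n)[:,:,::-1]); m=camera_model(n); print(n,m)
o=get_obs();print(o['eef_pos'],o['ee_rot'],o['contact_force'],o['width'],o['time_s'])
E
```

```text
top {'vfov': 55.04615095557444, 'cx': 319.36427508879285, 'cy': 238.0586191396137, 'camera_from_world': array([[-0.00454441, -0.99990078,  0.01333357, -0.05991103],
       [ 0.98469028, -0.00215101,  0.17429983, -0.61886275],
       [-0.17425385,  0.01392152,  0.98460235, -1.15378787],
       [ 0.        ,  0.        ,  0.        ,  1.        ]])}
side {'vfov': 48.9340409724756, 'cx': 319.85332281773924, 'cy': 240.84597659965993, 'camera_from_world': array([[-7.89606007e-01,  6.13614128e-01,  2.36337107e-04,
         4.93119975e-01],
       [-4.42497955e-01, -5.69678416e-01,  6.92576395e-01,
         1.22327273e-01],
       [ 4.25109297e-01,  5.46757903e-01,  7.21344496e-01,
        -1.59400010e+00],
       [ 0.00000000e+00,  0.00000000e+00,  0.00000000e+00,
         1.00000000e+00]])}
[0.13249607 0.55905534 0.22173505] [-3.14008223e+00 -1.92923366e-04  2.90879442e+00] [-0.36294021 -0.38043046 -0.181776  ] 0.9967475297762568 0.1
```

View pics/top0.png

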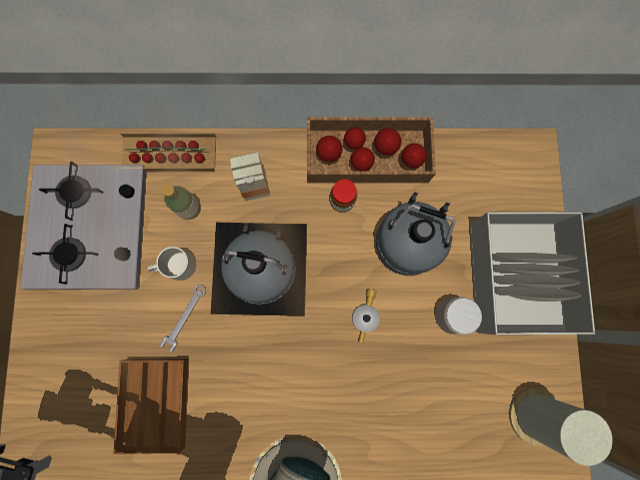

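View pics/side0.png

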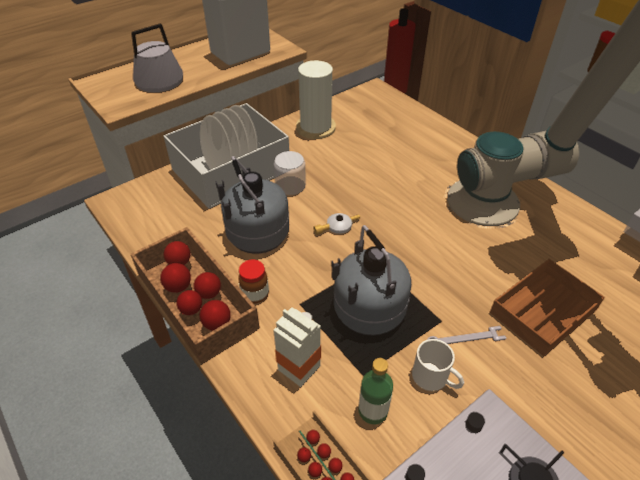

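The top view shows the bottle on the mat at about (258,267), with its handle near upright over the cap. The other bottle is at about (413,238). I'll zoom in on the matted one.

```bash
python3 - <<'E'
import cv2,numpy as np
a=cv2.imread("pics/top0.png")[220:320,205:310]; b=cv2.imread("pics/side0.png")[220:340,320:425]
a=cv2.resize(a,(400,381),interpolation=2);b=cv2.resize(b,(400,457),interpolation=2)
a=cv2.copyMakeBorder(a,0,76,0,0,0)
cv2.imwrite("pics/crop0.png",cv2.convertScaleAbs(np.hstack([a,b]),alpha=1.6,beta=15))
E
cat > h.py <<'E'
from bench import *
import numpy as np
def ray(n,u,v):
    m=camera_model(n);T=m['camera_from_world'];f=240/np.tan(np.radians(m['vfov']/2))
    d=T[:3,:3].T@np.array([(u-m['cx'])/f,-(v-m['cy'])/f,-1]);return -T[:3,:3].T@T[:3,3],d
def plane(n,u,v,z):
    c,d=ray(n,u,v);return c+d*(z-c[2])/d[2]
def proj(n,p):
    m=camera_model(n);T=m['camera_from_world'];f=240/np.tan(np.radians(m['vfov']/2))
    q=T[:3,:3]@np.array(p)+T[:3,3];return m['cx']-f*q[0]/q[2],m['cy']+f*q[1]/q[2]
def two(p,q):
    c1,d1=ray("top",*p);c2,d2=ray("side",*q)
    s=np.linalg.lstsq(np.c_[d1,-d2],c2-c1,rcond=None)[0];a=c1+s[0]*d1;b=c2+s[1]*d2
    return (a+b)/2,np.linalg.norm(a-b)
E
```

```text
(no output)
```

View pics/crop0.png

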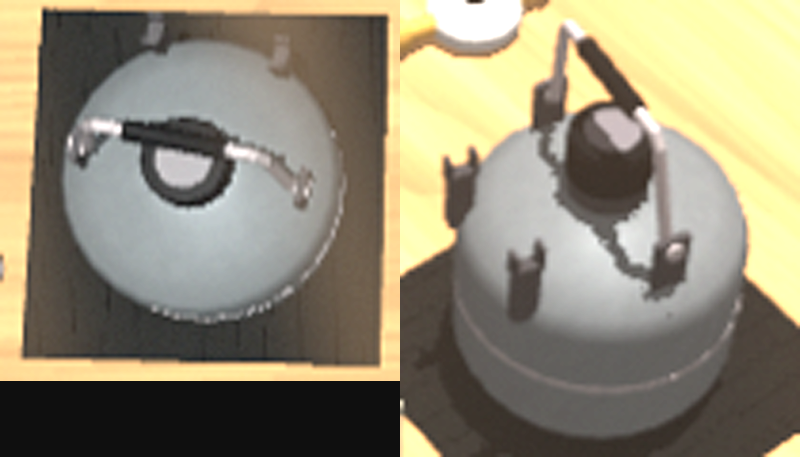

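The handle leans slightly. The clips are at the far side: top-crop (153,30) and (282,52). Cap centre is at about (187,167), and the sleeve runs from (122,130) to (228,147).

Run:
```python
from h import *
t=lambda x,y:(205+x/3.81,220+y/3.81)
s=lambda x,y:(320+(x-400)/3.81,220+y/3.81)
cap=plane("top",*t(187,167),.204);print("cap",cap, two(t(187,167),s(615,135)))
h=[plane("top",*t(*p),.172) for p in((78,145),(303,190))];print("hinge",h,sum(h)/2)
c=[plane("top",*t(*p),.178) for p in((153,28),(282,50))];print("clips",c)
print(two(t(153,20),s(461,160)),two(t(282,40),s(525,250)))
g=[two(t(122,130),s(578,43)),two(t(228,147),s(640,110))];print("grip",g)
cm=sum(c)/2;x=cm-cap;print("yaw via clips",np.degrees(np.arctan2(x[1],x[0])),np.linalg.norm(x[:2]))
e=c[0]-c[1];print("yaw via clip line",np.degrees(np.arctan2(-e[0],e[1])));e=h[0]-h[1];print("hinge line",np.degrees(np.arctan2(-e[0],e[1])))
print(np.linalg.norm((h[0]-h[1])[:2]))
```

```text
cap [0.5332045  0.08845759 0.204     ] (array([0.53456801, 0.09009235, 0.19195923]), np.float64(0.00024473399900667135))
hinge [array([0.55084305, 0.15969073, 0.172     ]), array([0.52267118, 0.02133451, 0.172     ])] [0.53675711 0.09051262 0.172     ]
clips [array([0.62285904, 0.11452868, 0.178     ]), array([0.60885013, 0.03467311, 0.178     ])]
(array([0.63002074, 0.09305827, 0.23557732]), np.float64(0.038082765839848216)) (array([0.60826201, 0.05934437, 0.11914312]), np.float64(0.05436751501349788))
grip [(array([0.55660584, 0.10078204, 0.28871058]), np.float64(0.03658718136725659)), (array([0.53191755, 0.07860549, 0.20596617]), np.float64(0.03893681256476479))]
yaw via clips -9.51740935169155 0.08380360504235222
yaw via clip line -9.95004342388648
hinge line -11.509138490783194
0.14119524048945312
```

Run:
```python
from h import *
t=lambda x,y:(205+x/3.81,220+y/3.81)
s=lambda x,y:(320+(x-400)/3.81,220+y/3.81)
print("grip",two(t(122,130),s(640,110)),two(t(228,147),s(578,43)),two(t(175,139),s(609,77)))
print("clips",two(t(153,20),s(525,250)),two(t(282,40),s(461,160)))
print("hinge",two(t(78,145),s(672,250)),two(t(303,190),s(547,90)))
```

```text
grip (array([0.54912862, 0.12031159, 0.24869308]), np.float64(0.00022573498294542165)) (array([0.53992655, 0.05924905, 0.24716164]), np.float64(0.0013718551980998063)) (array([0.54430171, 0.08995345, 0.24707323]), np.float64(0.00041855570202514617))
clips (array([0.62645142, 0.11547764, 0.17981737]), np.float64(0.0030898928249766485)) (array([0.61247769, 0.03745804, 0.17777054]), np.float64(0.0076244238412637895))
hinge (array([0.55156875, 0.16064766, 0.16679936]), np.float64(9.862312231339876e-05)) (array([0.52410542, 0.02092712, 0.16582923]), np.float64(0.0022122401199068287))
```

Call:
carry_out --rows '[{"claw": 0, "x": 3, "y": -4, "z": 3, "spin": 3}, {"claw": 0, "x": 6, "y": -7, "z": 6, "spin": 3}, {"claw": 0, "x": 9, "y": -11, "z": 9, "spin": 3}, {"claw": 0, "x": 12, "y": -15, "z": 10, "spin": 3}, {"claw": 0, "x": 15, "y": -19, "z": 10, "spin": 3}]'

```text
time_s: 0.6
eef_pos: [0.2731, 0.3831, 0.3228]
ee_rot: [3.139, 0.002, 2.962]
contact_force: [1.1, -0.2, 1.3]
width: 0.613
gripper_force: 0.0
```

Call:
carry_out --rows '[{"claw": 0, "x": 3, "y": -3.7, "z": 0, "spin": 0}, {"claw": 0, "x": 6, "y": -7.4, "z": 0, "spin": 0}, {"claw": 0, "x": 9, "y": -11.1, "z": 0, "spin": 0}, {"claw": 0, "x": 12, "y": -14.8, "z": 0, "spin": 0}, {"claw": 0, "x": 15, "y": -18.5, "z": 0, "spin": 0}]'

```text
time_s: 1.1
eef_pos: [0.4225, 0.1971, 0.3209]
ee_rot: [3.141, -0.0, 2.961]
contact_force: [0.7, 0.8, 0.2]
width: 0.184
gripper_force: 0.0
```

Call:
carry_out --rows '[{"claw": 0, "x": 3.5, "y": -4, "z": 0, "spin": 0}, {"claw": 0, "x": 6.8, "y": -9.1, "z": 0, "spin": 0}, {"claw": 0, "x": 6.8, "y": -9.1, "z": -3, "spin": 0}, {"claw": 0, "x": 6.8, "y": -9.1, "z": -5, "spin": 0}, {"claw": 0, "x": 6.8, "y": -9.1, "z": -7.5, "spin": 0}]'

```text
time_s: 1.6
eef_pos: [0.4903, 0.1069, 0.245]
ee_rot: [3.141, -0.0, 2.959]
contact_force: [-0.1, 0.3, -0.5]
width: 0.005
gripper_force: 0.0
```

Run:
```python
from h import *
import cv2
a=camera("top");b=camera("side");o=get_obs();print(o['eef_pos'],o['ee_rot'],o['contact_force'],o['time_s'])
f=lambda i,r:cv2.resize(i[r[0]:r[0]+120,r[1]:r[1]+100],(400,480),interpolation=2)
cv2.imwrite("pics/p1.png",cv2.convertScaleAbs(np.hstack([f(a,(200,205)),f(b,(205,320))])[:,:,::-1],alpha=1.6,beta=15))
```

```text
[0.48742882 0.1073277  0.24263027] [-3.1396555  -0.00776399  2.96037569] [-0.86353831  1.22934048  0.79371307] 1.7
```

View pics/p1.png

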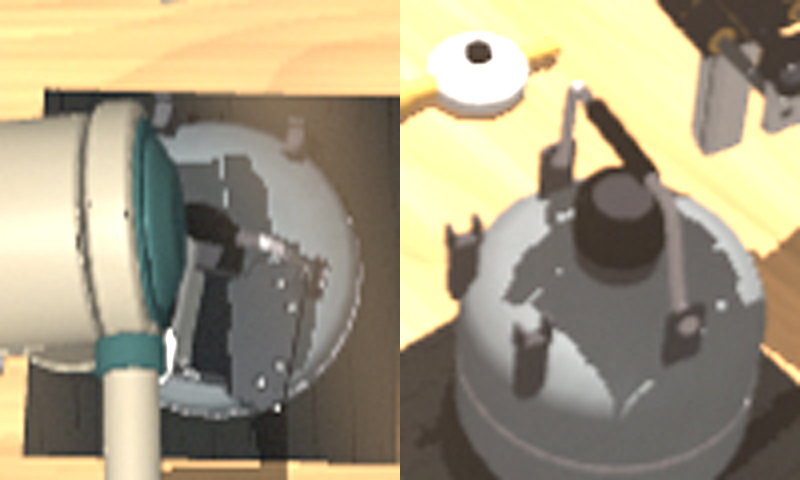

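The handle is unmoved. Side-crop shows the gripper fingers at about (720,100) and (790,110), behind the handle. I'll check where the tip should project.

Run:
```python
from h import *
o=get_obs();p=np.array(o['eef_pos']);print(p,o['width'])
for d in(([0,0,-.017]),[0,0,0],[0,.047,-.017],[0,-.047,-.017],[0,0,-.017]):
    u,v=proj("side",p+d);print((u-320)*4+400,(v-205)*4)
```

```text
[0.48742882 0.1073277  0.24263027] 0.0035728132272872916
714.70162234709 140.18866442714693
718.0620027110574 118.61276474387807
775.1998157426626 189.68275967126908
656.814003772949 92.83030302236443
714.70162234709 140.18866442714693
```

Call:
carry_out --rows '[{"claw": 0, "x": 1.0, "y": -0.9, "z": -0.4, "spin": 0}, {"claw": 0, "x": 2.0, "y": -1.2, "z": -0.8, "spin": 0}, {"claw": 0, "x": 3, "y": -1.4, "z": -0.8, "spin": 0}, {"claw": 0, "x": 4, "y": -1.6, "z": -0.8, "spin": 0}, {"claw": 0, "x": 5, "y": -1.8, "z": -0.8, "spin": 0}]'

```text
time_s: 2.2
eef_pos: [0.5402, 0.0899, 0.2382]
ee_rot: [3.141, -0.002, 2.961]
contact_force: [-2.4, 0.4, -1.7]
width: 0.009
gripper_force: 1.1
```

Call:
carry_out --rows '[{"claw": 0, "x": 1.0, "y": -0.2, "z": 0, "spin": 0}, {"claw": 0, "x": 2.0, "y": -0.4, "z": 0, "spin": 0}, {"claw": 0, "x": 3, "y": -0.6, "z": 0, "spin": 0}, {"claw": 0, "x": 4, "y": -0.7, "z": 0, "spin": 0}, {"claw": 0, "x": 4.3, "y": -0.8, "z": 0, "spin": 0}]'

```text
time_s: 2.7
eef_pos: [0.5806, 0.0824, 0.2359]
ee_rot: [-3.141, -0.009, 2.961]
contact_force: [-7.5, 3.7, -6.7]
width: 0.003
gripper_force: 4.2
```

Run:
```python
from h import *
import cv2
b=camera("side");o=get_obs();print(o['eef_pos'],o['ee_rot'],o['contact_force'],o['time_s'])
f=lambda i,r:cv2.resize(i[r[0]:r[0]+120,r[1]:r[1]+120],(480,480),interpolation=2)
cv2.imwrite("pics/p2.png",cv2.convertScaleAbs(f(b,(205,310))[:,:,::-1],alpha=1.6,beta=15))
```

```text
[0.58071601 0.08242862 0.2357073 ] [-3.14151899 -0.0091346   2.9611104 ] [-4.64063455  1.46090658 -6.2764804 ] 2.75
```

View pics/p2.png

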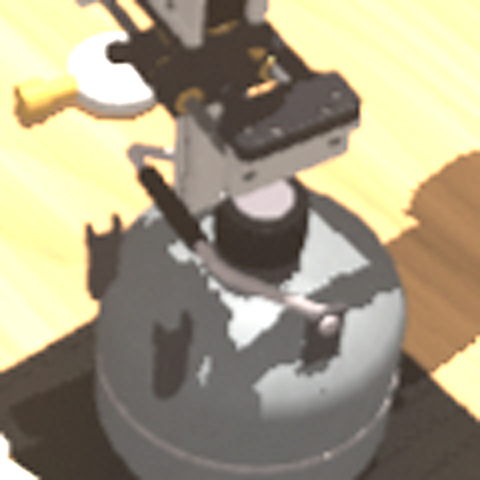

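The handle is at about 50°, with the fingertip behind the sleeve at (185,190). Next I lift over it and press down along the arc.

Call:
carry_out --rows '[{"claw": 0, "x": -0.6, "y": 0.1, "z": 0, "spin": 0}, {"claw": 0, "x": -0.6, "y": 0.1, "z": 1.5, "spin": 0}, {"claw": 0, "x": -0.4, "y": 0.1, "z": 3, "spin": 0}, {"claw": 0, "x": 1.0, "y": -0.2, "z": 3, "spin": 0}, {"claw": 0, "x": 2.3, "y": -0.4, "z": 3, "spin": 0}]'

```text
time_s: 3.25
eef_pos: [0.6083, 0.0774, 0.2692]
ee_rot: [3.141, 0.005, 2.961]
contact_force: [-0.1, -0.4, 0.4]
width: 0.003
gripper_force: 0.0
```

Call:
carry_out --rows '[{"claw": 0, "x": 0, "y": 0, "z": -1, "spin": 0}, {"claw": 0, "x": 0, "y": 0, "z": -2, "spin": 0}, {"claw": 0, "x": 0.3, "y": -0.1, "z": -3, "spin": 0}, {"claw": 0, "x": 0.5, "y": -0.1, "z": -4, "spin": 0}, {"claw": 0, "x": 0.6, "y": -0.1, "z": -5, "spin": 0}]'

```text
time_s: 3.75
eef_pos: [0.6207, 0.0749, 0.2206]
ee_rot: [3.141, 0.022, 2.961]
contact_force: [14.4, -4.7, 7.2]
width: 0.004
gripper_force: 6.6
```

Call:
carry_out --rows '[{"claw": 0, "x": 0, "y": 0, "z": -0.5, "spin": 0}, {"claw": 0, "x": 0.1, "y": 0, "z": -1.0, "spin": 0}, {"claw": 0, "x": 0.1, "y": 0, "z": -1.5, "spin": 0}, {"claw": 0, "x": 0.1, "y": 0, "z": -1.7, "spin": 0}, {"claw": 0, "x": 0.1, "y": 0, "z": -1.9, "spin": 0}]'

```text
time_s: 4.25
eef_pos: [0.6138, 0.0765, 0.1988]
ee_rot: [3.141, 0.002, 2.961]
contact_force: [-0.4, 0.6, -0.1]
width: 0.006
gripper_force: 0.4
```

Run:
```python
from h import *
import cv2
b=camera("side");o=get_obs();print(o['eef_pos'],o['ee_rot'],o['contact_force'],o['time_s'])
f=lambda i,r:cv2.resize(i[r[0]:r[0]+120,r[1]:r[1]+120],(480,480),interpolation=2)
cv2.imwrite("pics/p3.png",cv2.convertScaleAbs(f(b,(205,310))[:,:,::-1],alpha=1.6,beta=15))
```

```text
[0.61214911 0.07672761 0.19769383] [-3.14135775e+00 -2.09132805e-03  2.96086891e+00] [0.39403479 0.02108867 1.13154317] 4.3
```

View pics/p3.png

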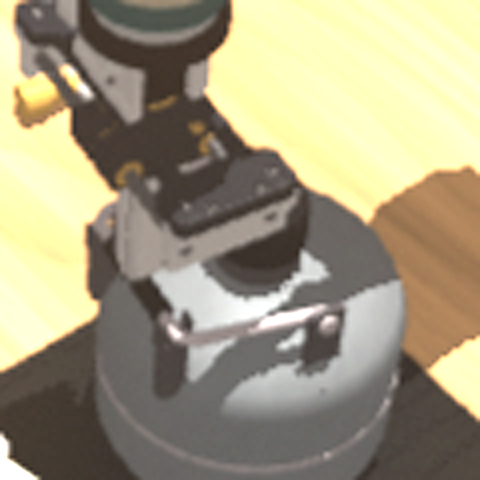

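The handle is nearly level, its corner on the clip at (170,320), with the fingers on top of the sleeve. I keep pressing.

Call:
carry_out --rows '[{"claw": 0, "x": 0, "y": 0, "z": -0.2, "spin": 0}, {"claw": 0, "x": 0, "y": 0, "z": -0.4, "spin": 0}, {"claw": 0, "x": 0, "y": 0, "z": -0.5, "spin": 0}, {"claw": 0, "x": 0, "y": 0, "z": -0.6, "spin": 0}, {"claw": 0, "x": 0, "y": 0, "z": -0.6, "spin": 0}]'

```text
time_s: 4.8
eef_pos: [0.6118, 0.077, 0.1952]
ee_rot: [-3.141, 0.0, 2.962]
contact_force: [-2.9, -1.4, 12.4]
width: 0.004
gripper_force: 6.3
```

Call:
carry_out --rows '[{"claw": 0, "x": 0, "y": 0, "z": -0.2, "spin": 0}, {"claw": 0, "x": 0, "y": 0, "z": -0.4, "spin": 0}, {"claw": 0, "x": 0, "y": 0, "z": -0.5, "spin": 0}, {"claw": 0, "x": 0, "y": 0, "z": -0.5, "spin": 0}, {"claw": 0, "x": 0, "y": 0, "z": -0.5, "spin": 0}]'

```text
time_s: 5.3
eef_pos: [0.6119, 0.077, 0.1947]
ee_rot: [3.141, 0.004, 2.962]
contact_force: [-9.1, 0.0, 30.3]
width: 0.004
gripper_force: 15.1
```

Call:
carry_out --rows '[{"claw": 0, "x": 0, "y": 0, "z": 3, "spin": 0}, {"claw": 0, "x": 0, "y": 0, "z": 6, "spin": 0}, {"claw": 0.4, "x": 0, "y": 0, "z": 9.5, "spin": -8}, {"claw": 0.85, "x": -4, "y": 0.6, "z": 9.5, "spin": -16}, {"claw": 0.85, "x": -7.7, "y": 1.2, "z": 9.5, "spin": -24}]'

```text
time_s: 5.8
eef_pos: [0.5348, 0.0892, 0.2829]
ee_rot: [-3.142, -0.001, 2.536]
contact_force: [0.0, 0.2, 0.7]
width: 0.226
gripper_force: 0.0
```

Call:
carry_out --rows '[{"claw": 0.85, "x": 0, "y": 0, "z": 0, "spin": -8}, {"claw": 0.85, "x": 0, "y": 0, "z": 0, "spin": -11}, {"claw": 0.85, "x": 0, "y": 0, "z": 0, "spin": -11}, {"claw": 0.85, "x": 0, "y": 0, "z": 0, "spin": -11}, {"claw": 0.85, "x": 0, "y": 0, "z": 0, "spin": -11}]'

```text
time_s: 6.3
eef_pos: [0.5357, 0.0889, 0.2826]
ee_rot: [-3.141, -0.001, 2.351]
contact_force: [0.0, -0.1, 0.1]
width: 0.644
gripper_force: 0.0
```

Run:
```python
from h import *
import cv2
b=camera("side");o=get_obs();print(o['eef_pos'],o['ee_rot'],o['contact_force'],o['time_s'],o['width'],o['joint_positions'])
f=lambda i,r:cv2.resize(i[r[0]:r[0]+120,r[1]:r[1]+120],(480,480),interpolation=2)
cv2.imwrite("pics/p4.png",cv2.convertScaleAbs(f(b,(205,310))[:,:,::-1],alpha=1.6,beta=15))
```

```text
[0.53577588 0.08887189 0.28262999] [-3.14095105e+00 -7.25446526e-04  2.35087444e+00] [-0.20605183  0.15870322  0.32167584] 6.35 0.6911229854713553 [ 3.61735092e-02  1.99884392e-01  1.46089785e+00  9.97274440e-05
  1.48177377e+00 -7.43913755e-01]
```

View pics/p4.png

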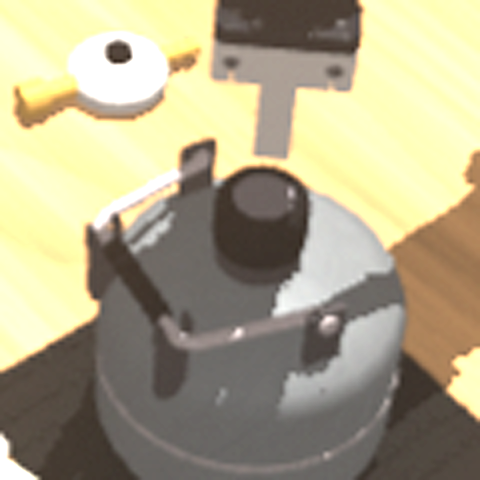

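The handle lies in both clips, at (105,235) and (170,340), and the cap is still on. Now I descend over the cap.

Call:
carry_out --rows '[{"claw": 0.8, "x": 0, "y": 0, "z": -0.5, "spin": 0}, {"claw": 0.8, "x": 0, "y": 0, "z": -1, "spin": 0}, {"claw": 0.8, "x": 0, "y": 0, "z": -3, "spin": 0}, {"claw": 0.8, "x": 0, "y": 0, "z": -5, "spin": 0}, {"claw": 0.8, "x": 0, "y": 0, "z": -6.5, "spin": 0}]'

```text
time_s: 6.85
eef_pos: [0.5352, 0.0888, 0.2163]
ee_rot: [-3.14, -0.001, 2.35]
contact_force: [0.0, -0.5, 0.2]
width: 0.795
gripper_force: 0.0
```

Call:
carry_out --rows '[{"claw": 0.8, "x": 0, "y": 0, "z": -1, "spin": 0}, {"claw": 0.8, "x": 0, "y": 0, "z": -2, "spin": 0}, {"claw": 0.8, "x": 0, "y": 0, "z": -2.7, "spin": 0}, {"claw": 0.8, "x": 0, "y": 0, "z": -2.7, "spin": 0}, {"claw": 0.7, "x": 0, "y": 0, "z": -2.7, "spin": 0}]'

```text
time_s: 7.35
eef_pos: [0.5362, 0.0889, 0.1914]
ee_rot: [3.141, 0.0, 2.35]
contact_force: [-0.5, -0.8, 1.1]
width: 0.748
gripper_force: 0.0
```

Call:
carry_out --rows '[{"claw": 0.6, "x": 0, "y": 0, "z": 0, "spin": 0}, {"claw": 0.5, "x": 0, "y": 0, "z": 0, "spin": 0}, {"claw": 0.4, "x": 0, "y": 0, "z": 0, "spin": 0}, {"claw": 0.4, "x": 0, "y": 0, "z": 0, "spin": 0}, {"claw": 0.4, "x": 0, "y": 0, "z": 0, "spin": 0}]' --grip_force 16

```text
time_s: 7.85
eef_pos: [0.5379, 0.0893, 0.192]
ee_rot: [3.137, 0.003, 2.35]
contact_force: [5.3, 2.6, 1.0]
width: 0.559
gripper_force: 16.0
```

Call:
carry_out --rows '[{"claw": 0.4, "x": 0.2, "y": 0.1, "z": 0, "spin": 0}, {"claw": 0.4, "x": 0.2, "y": 0.1, "z": 0, "spin": 2}, {"claw": 0.4, "x": 0.2, "y": 0.1, "z": 0, "spin": 4}, {"claw": 0.4, "x": 0.2, "y": 0.1, "z": 0, "spin": 6}, {"claw": 0.4, "x": 0.2, "y": 0.1, "z": 0, "spin": 8}]'

```text
time_s: 8.35
eef_pos: [0.5393, 0.09, 0.1919]
ee_rot: [3.139, 0.002, 2.489]
contact_force: [4.0, 1.0, 2.4]
width: 0.559
gripper_force: 16.0
```

Run:
```python
from h import *
o=get_obs();print(o['eef_pos'],o['ee_rot'],o['contact_force'],o['wrist_torque'],o['width'],o['gripper_force'],o['joint_efforts'][5])
```

```text
[0.53932304 0.08995839 0.19194942] [3.13913994e+00 2.42878653e-03 2.48947872e+00] [3.96877885 0.98783957 2.38587473] [ 0.26973311 -0.65448639 -0.59087097] 0.5593628079611058 16.009510152507573 -0.3859100863337517
```

The moment about z is -0.59 N m after 8° of +spin, which looks like the stop. I'll try the other way.

Call:
carry_out --rows '[{"claw": 0.4, "x": 0.1, "y": 0, "z": 0, "spin": -4}, {"claw": 0.4, "x": 0.1, "y": 0, "z": 0, "spin": -8}, {"claw": 0.4, "x": 0.1, "y": 0, "z": 0, "spin": -11}, {"claw": 0.4, "x": 0.1, "y": 0, "z": 0, "spin": -14}, {"claw": 0.4, "x": 0.1, "y": 0, "z": 0, "spin": -17}]'

```text
time_s: 8.85
eef_pos: [0.5384, 0.0889, 0.1919]
ee_rot: [-3.14, 0.001, 2.192]
contact_force: [1.1, -1.0, 4.7]
width: 0.555
gripper_force: 16.0
```

Run:
```python
from h import *
o=get_obs();print(o['eef_pos'],o['ee_rot'],o['contact_force'],o['wrist_torque'],o['width'],o['gripper_force'],o['joint_efforts'][5])
```

```text
[0.5384464  0.08888857 0.19185178] [-3.13990165e+00  1.39111868e-03  2.19153802e+00] [ 1.05507403 -1.00114915  4.68573579] [-0.31476816 -0.05489809  0.04642976] 0.5553140761742306 16.001042209099978 -0.39139087311923504
```

-spin turns freely (0.05 N m), so the thread is left-hand. I continue that way, about 57° more.

Call:
carry_out --rows '[{"claw": 0.4, "x": 0, "y": 0, "z": -0.1, "spin": -5}, {"claw": 0.4, "x": 0, "y": 0, "z": -0.1, "spin": -10}, {"claw": 0.4, "x": 0, "y": 0, "z": -0.1, "spin": -15}, {"claw": 0.4, "x": 0, "y": 0, "z": -0.1, "spin": -20}, {"claw": 0.4, "x": 0, "y": 0, "z": -0.1, "spin": -25}]'

```text
time_s: 9.35
eef_pos: [0.5384, 0.0887, 0.1918]
ee_rot: [-3.141, 0.003, 1.754]
contact_force: [-0.4, -2.4, 9.8]
width: 0.559
gripper_force: 16.0
```

Call:
carry_out --rows '[{"claw": 0.4, "x": 0, "y": 0, "z": 0, "spin": -5}, {"claw": 0.4, "x": 0, "y": 0, "z": 0, "spin": -10}, {"claw": 0.4, "x": 0, "y": 0, "z": 0, "spin": -15}, {"claw": 0.4, "x": 0, "y": 0, "z": 0, "spin": -20}, {"claw": 0.4, "x": 0, "y": 0, "z": 0, "spin": -25}]'

```text
time_s: 9.85
eef_pos: [0.538, 0.0887, 0.1918]
ee_rot: [-3.141, 0.003, 1.318]
contact_force: [-1.2, -1.6, 9.7]
width: 0.558
gripper_force: 16.0
```

Run:
```python
from h import *
o=get_obs();print(o['eef_pos'],o['ee_rot'],o['contact_force'],o['wrist_torque'],o['width'],o['gripper_force'],o['joint_efforts'][5])
```

```text
[0.5379539  0.08873789 0.19181789] [-3.14139979e+00  2.68162076e-03  1.31762084e+00] [-1.21477876 -1.59642298  9.67557156] [-0.3494308   0.41762421  0.04860449] 0.5580387350940123 16.00331030320376 -0.6426187790930271
```

Call:
carry_out --rows '[{"claw": 0.4, "x": 0, "y": 0, "z": 0.1, "spin": -4}, {"claw": 0.4, "x": 0, "y": 0, "z": 0.1, "spin": -7}, {"claw": 0.4, "x": 0, "y": 0, "z": 0.2, "spin": -7}, {"claw": 0.4, "x": 0, "y": 0, "z": 0.4, "spin": -7}, {"claw": 0.4, "x": 0, "y": 0, "z": 0.6, "spin": -7}]'

```text
time_s: 10.35
eef_pos: [0.5378, 0.0898, 0.1955]
ee_rot: [-3.139, 0.001, 1.199]
contact_force: [-1.4, 0.2, -0.7]
width: 0.556
gripper_force: 16.0
```

Free of load, so lift straight up.

Call:
carry_out --rows '[{"claw": 0.4, "x": 0, "y": 0, "z": 0.5, "spin": 0}, {"claw": 0.4, "x": 0, "y": 0, "z": 1, "spin": 0}, {"claw": 0.4, "x": 0, "y": 0, "z": 1.5, "spin": 0}, {"claw": 0.4, "x": 0, "y": 0, "z": 2, "spin": 0}, {"claw": 0.4, "x": 0, "y": 0, "z": 2.5, "spin": 0}]'

```text
time_s: 10.85
eef_pos: [0.5389, 0.0899, 0.2216]
ee_rot: [3.141, -0.0, 1.198]
contact_force: [-0.1, -0.7, -0.7]
width: 0.557
gripper_force: 16.0
```

Call:
carry_out --rows '[{"claw": 0.4, "x": 0, "y": 0, "z": 1, "spin": 0}, {"claw": 0.4, "x": 0, "y": 0, "z": 2, "spin": 0}, {"claw": 0.4, "x": 0, "y": 0, "z": 3, "spin": 0}, {"claw": 0.4, "x": 0, "y": 0, "z": 4, "spin": 0}, {"claw": 0.4, "x": 0, "y": 0, "z": 5, "spin": 0}]'

```text
time_s: 11.35
eef_pos: [0.5389, 0.0899, 0.2721]
ee_rot: [3.141, -0.0, 1.198]
contact_force: [0.2, -0.0, -0.6]
width: 0.555
gripper_force: 16.0
```

Call:
carry_out --rows '[{"claw": 0.4, "x": 0, "y": 0, "z": 0, "spin": 0}, {"claw": 0.4, "x": 0, "y": 0, "z": 0, "spin": 0}, {"claw": 0.4, "x": 0, "y": 0, "z": 0, "spin": 0}, {"claw": 0.4, "x": 0, "y": 0, "z": 0, "spin": 0}, {"claw": 0.4, "x": 0, "y": 0, "z": 0, "spin": 0}]'

```text
time_s: 11.85
eef_pos: [0.5387, 0.0899, 0.2706]
ee_rot: [-3.141, 0.0, 1.198]
contact_force: [0.7, 0.1, -0.9]
width: 0.555
gripper_force: 16.0
```

Run:
```python
from h import *
import cv2
b=camera("side");o=get_obs();print(o['eef_pos'],o['dq'],o['contact_force'],o['time_s'],o['width'])
f=lambda i,r:cv2.resize(i[r[0]:r[0]+140,r[1]:r[1]+140],(560,560),interpolation=2)
cv2.imwrite("pics/p5.png",cv2.convertScaleAbs(f(b,(180,310))[:,:,::-1],alpha=1.6,beta=15))
```

```text
[0.53872428 0.0898887  0.27069514] [ 0.00035175 -0.00197594 -0.00219762 -0.00061685  0.00089461  0.00027989] [ 0.15753755  0.45594395 -1.14141663] 11.9 0.5555467482926268
```

View pics/p5.png

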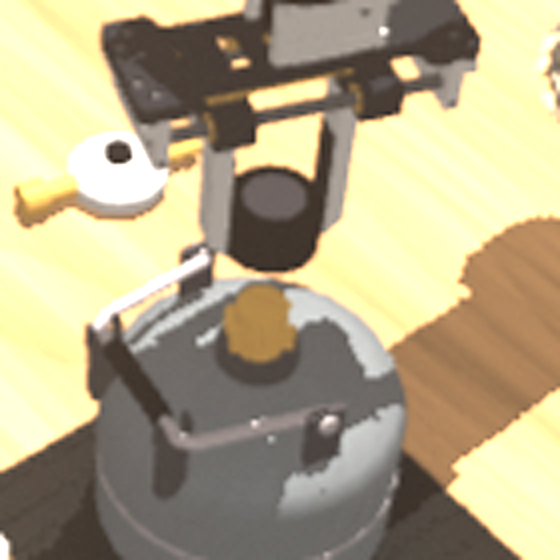

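The cap at (273,215) is held level, well above the bare brass valve at (260,325), and the handle is still in its clips.

```bash
python3 -c "
from bench import job_done;print(job_done())"
```

```text
the job is handed in; nothing more can be done
None
```

I folded the handle down into its clips and unscrewed the cap (left-hand thread). The gripper now holds the cap level, about 8 cm above its seat over the valve; I've handed the job in, but no verdict came back.

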